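# Push the sample tray home in its locating corner

## Task

Push the grey sample tray with the orange frames along the bench until it is fully home and square in the corner of the aluminium fence on its own side of the divider: long side against the back rail, one end against the divider. Only push it, never lift or tip it, and leave the blue-framed tray and everything else on the bench where it stands.

Things in the scene. Friction and masses are not known exactly. Their poses are not given: they have to be found in the camera images.
- orange_tray: the tray to push: grey closed sample tray with six orange square frames in its flat top; 92 mm (its x) by 128 mm (its y, long side) by 38 mm tall, 0.2 to 0.42 kg, sliding it takes up to about 9 N, straight upright sides; a solid block to the touch, too wide for most grippers. Stands loose on the bench. Origin: centre of its underside, z up.
- blue_tray: bystander: the same tray with blue frames (92 x 128 x 38 mm), loose on the bench on the other side of the divider. Origin: centre of its underside.
- fence: T-shaped aluminium fence fixed to the bench, 28 mm tall. Origin: on the bench, middle of the back rail's near face; x away from the robot, y along the rail to the left, z up. Rail: 14 mm thick (x 0 to 14 mm), y from -200 to 200 mm. Divider: 14 mm thick (y -7 to 7 mm), from the rail towards the robot (x -90 to 0 mm). Its two inner corners, outlined in black, are parking places.
- left_home (a point): where the centre of a tray's underside lies when the tray is home in the left corner, long side on the rail, end on the divider: x -46 mm, y +71 mm from the fence's origin. Axes as the fence's.
- right_home (a point): the same for the right corner: x -46 mm, y -71 mm from the fence's origin. Axes as the fence's.
- jar: bystander: small white jar with a red cap, 42 mm across, 50 mm tall, standing on the robot's side of the divider, between the trays. Origin: centre of its underside.
- amber_bottle: bystander: amber bottle, 66 mm across, 150 mm tall, left of the work. Origin: centre of its underside.
- beaker: bystander: glass beaker, 70 mm across, 90 mm tall, right of the work. Origin: centre of its underside.
- dish: bystander: flat clear round dish, 70 mm across, 16 mm tall, beyond the rail on the left. Origin: centre of its underside.
- pipette: bystander: white and grey hand pipette lying along its y, about 275 mm long and 26 mm wide and 24 mm tall, beyond the rail on the right. Origin: on the bench, in its grey neck; the white handle runs to -y (about 195 mm), the thin tip to +y (78 mm).
- tip_box: bystander: blue box of pipette tips, 85 x 120 x 55 mm, right of the work. Origin: centre of its underside.

How it is judged:
By the outcome, as a careful person would: the job done as asked, in the order asked, and still so for the second after the job is handed in, with the robot touching nothing.
It also fails if it takes over 48 s, if anything falls off the work surface, if the arm or the gripper's body presses on something with over 40 N, if the wrist force passes 120 N, or if a joint passes its speed limit or range.

## Robot

A 6-joint arm with a two-finger parallel gripper is mounted at the origin on the work surface. World frame = base frame: x ahead of the robot, y to its left, z up, the work surface at z = 0. Lengths are in mm, angles in rad, forces in N, time in s.
With the tool pointing down it reaches from about 275 to 750 mm from the base axis. Payload 10.2 kg.
Tool frame: the origin (TCP) lies midway between the tips of the shut fingers; the grasp point (between the pads) lies 19 mm behind it; z points along the fingers, y is the line along which they close (so a half turn about z gives the same grasp; the last joint's range is limited). The gripper opens to 85 mm and grips with 20 to 120 N. Pads are 22 mm wide; open, the fingers measure 114 mm over their backs; the gripper's body (76 mm by 85 mm) begins 54 mm behind the grasp point. The pads swing forward as they close: fully open they stand 13 mm farther back than shut.
Start: joints at [1.101, 0.313, 1.498, -0, 1.331, -0.223], TCP at [128.271, 509.095, 231.294] pointing down, gripper open.
Joint ranges: [-2.94, 2.94], [-0.97, 2.17], [0.19, 2.56], [-1.23, 4.37], [0.02, 3.11], [-2.88, 2.88]. Speed limits (rad/s): [2.39, 2.39, 3.01, 3.14, 3.14, 3.14].

## Interface

Orientations are given as a unit quaternion [w, x, y, z].
In Python, from rig import ctrl gives the robot as it stands.
- The arm moves only by the tool send_rows, never from a script. Its argument "targets" is a list of rows, each a list of 7 numbers: the closure, from -1 (fully open) to 1 (shut), so that 0 is half open, then the shift along the tool's x, y, z in m, then the turn, a rotation vector about the tool's x, y, z in rad. In form: [[claw, dx, dy, dz, ax, ay, az], ...]. A call has exactly 10 rows; each row shifts and turns the commanded pose from where the row before left it, along the tool's axes as they then stand; what a row does not reach is not made up. A row lasts 1/8 s, in which the tool goes at most 62.5 mm and 10.7 degrees, less where a joint would pass 70% of its speed; a pose out of reach is approached as far as the arm can. A call with a gripper value outside its range is refused whole. The fingers move at their own pace and stop on an object; "squeeze" is the grip in N (left out, the last holds). Time passes only in rows, so rows that do not move let the fingers close, or fill a call up. It gives the time, the measured TCP pose, the force, the opening and the grip force at its end, in the units of the state.
- ctrl.sense(): the state, without advancing time (a new reading comes with each control period).
- ctrl.capture(name): name is "side" or "top" or "wrist"; returns a dict with "img" (480x640x3 uint8, red, green, blue), "camera_matrix" (3x3 intrinsics, pixels), "R" (3x3) and "t" (3): a world point X has camera coordinates R X + t. Camera axes: x right, y down, z forward; pixel columns grow to the right and rows downward; lengths in mm; the calibration is good to about 2 mm. The wrist camera is an equidistant fisheye: a pixel r from the principal point sees the ray r / f radians off the axis. A picture is of the moment at which its call begins. There is no depth.
- ctrl.finish_job(): hands the job in; it is judged then, once.
Trained networks look in a picture, given as the dict that the camera call returned (one of the last four; its "shot" number tells which), for a name from the list of things; names that differ only in an ending like _2 or _b are one class to them, and where a whole thing is asked for, a point or a joint stands for the part that bears it (a point fixed in the world has none). Each returns a list of dicts, best first, with "score" (0 to 1); they miss things now and then, are a little off and sometimes report something else, mostly with a low value. They report only what shows in the picture. A call takes as long as a camera call.
- ctrl.boxes_of(query, picture): "extent" ([left, top, width, height] in pixels, round what is visible of it).
- ctrl.landmark_of(query, picture): "point" ([column, row] in pixels: a listed point, or the origin of a listed thing).
The state is a dict: "time_s": time; "joints": joint angles; "dq": joint speeds; "tau": joint torques, N m; "eef_pos": TCP position; "ee_rot": TCP orientation; "force": force on the tool from outside, world axes, zero at the start; "wrist_torque": the same for the moment, N m; "grip_width": opening from 0.0 (shut) to 1.0 (fully open); "grip_force": force on a finger pad.
Only numpy, scipy, OpenCV 4.12 (cv2) and the standard library are available. Lean on these libraries where they do the work, as an engineer would, in place of code of your own. Each camera call takes 0.05 s, during which the arm holds its last target. There are 200 camera calls.

## Working session

There is one attempt and no reset: what is moved stays moved. The work goes in short steps, Python scripts to look and compute and a tool call to move; the robot and the scene stay as the last step left them, time stands still between calls to the robot, and variables do not carry over. Pictures are saved under pics/ and viewed, at most 10 in all, crops included, and the job is handed in when it is done.

Besides the shell and the picture viewer there is one more tool, called after ">>>" as a command line: name --pt "numbers of a row" for each row, then --argument value for the rest. send_rows: Moves the arm, as the interface text tells. Its arguments: {"type":"object","properties":{"targets":{"type":"array"},"squeeze":{"type":"number"}},"required":["targets"]}

```bash
mkdir -p pics
cat > h.py <<'E'
import numpy as np, cv2
from rig import ctrl
def ray(p,uv):
    K,R,t=map(np.array,(p['camera_matrix'],p['R'],p['t']))
    d=np.linalg.inv(K)@np.array([uv[0],uv[1],1.]); return -R.T@t, R.T@d
def onz(p,uv,z=0.):
    c,d=ray(p,uv); return (c+d*(z-c[2])/d[2])[:2]
def proj(p,X):
    K,R,t=map(np.array,(p['camera_matrix'],p['R'],p['t']))
    c=R@np.array(X,float)+t; c=K@c; return c[:2]/c[2]
def save(p,n): cv2.imwrite('pics/'+n,p['img'][:,:,::-1])
E
python3 - <<'E'
from h import *
s=ctrl.sense(); print(s['eef_pos'],s['ee_rot'],s['force'])
for n in('top','side'):
    p=ctrl.capture(n); save(p,n+'0.png')
    for q in('orange_tray','blue_tray','fence','left_home','right_home','jar','amber_bottle','beaker'):
        l=ctrl.landmark_of(q,p)[:2]
        print(n,q,[(np.round(a['point']),round(a['score'],2),np.round(onz(p,a['point']))) for a in l])
E
```

```text
[128.14982005 508.84810399 230.72366427] [-2.19013345e-04  1.23100945e-01  9.92393935e-01 -6.21821428e-04] [ 0.3380114  -0.22689924 -0.55004102]
top orange_tray [(array([348., 259.]), 0.55, array([594., -71.])), (array([302., 270.]), 0.29, array([563.,  48.]))]
top blue_tray [(array([246., 256.]), 0.95, array([595., 197.]))]
top fence [(array([294., 215.]), 0.64, array([705.,  75.])), (array([499., 302.]), 0.42, array([ 493., -467.]))]
top left_home []
top right_home []
top jar [(array([301., 270.]), 0.77, array([561.,  50.]))]
top amber_bottle [(array([150., 274.]), 0.62, array([541., 443.]))]
top beaker [(array([497., 301.]), 0.98, array([ 494., -461.])), (array([300., 268.]), 0.52, array([566.,  53.]))]
side orange_tray [(array([335., 239.]), 0.88, array([594., -83.])), (array([380., 152.]), 0.32, array([ 495., -483.]))]
side blue_tray [(array([321., 327.]), 0.59, array([603., 196.]))]
side fence [(array([272., 284.]), 0.56, array([715.,  79.]))]
side left_home [(array([323., 328.]), 0.25, array([600., 199.]))]
side right_home [(array([346., 276.]), 0.75, array([562.,  46.]))]
side jar [(array([347., 277.]), 0.57, array([561.,  48.]))]
side amber_bottle [(array([343., 439.]), 0.6, array([548., 440.]))]
side beaker [(array([381., 150.]), 0.56, array([ 492., -490.]))]
```

View pics/top0.png

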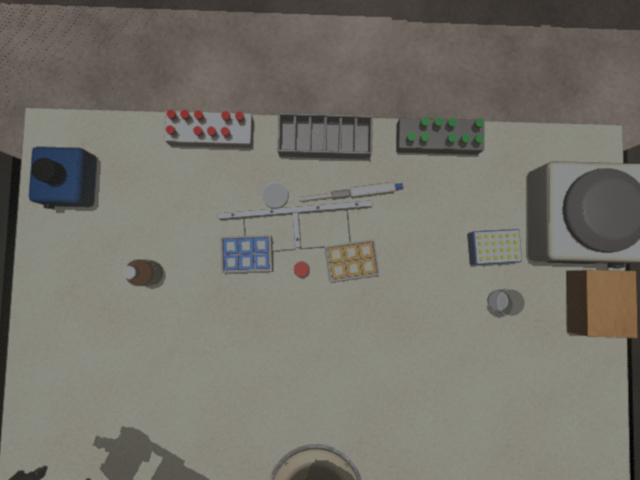

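View pics/side0.png

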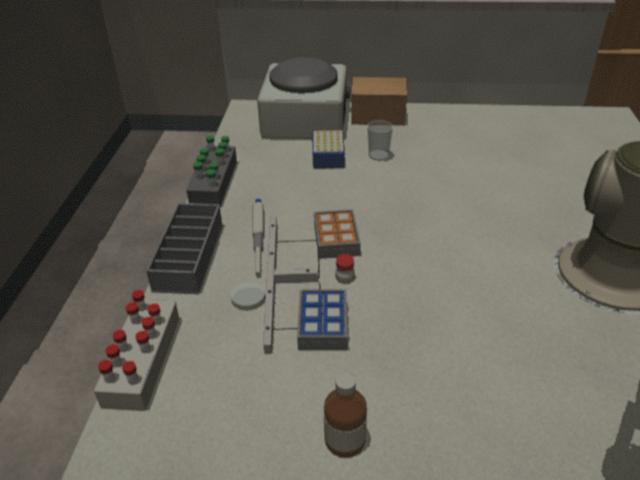

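Top view: the orange tray is at about (352,261), to the right of the divider. The rail runs (219,216)–(371,204), the divider tip is at (297,248) and the jar at (302,270). I'll refine these in an enlarged crop.

Run:
```python
from h import *
p=ctrl.capture('top'); im=p['img']
hsv=cv2.cvtColor(im,cv2.COLOR_RGB2HSV)
m=((hsv[...,0]>8)&(hsv[...,0]<24)&(hsv[...,1]>110)).astype(np.uint8)
m[:, :315]=0; m[:,390:]=0; m[:225]=0; m[295:]=0
ys,xs=np.nonzero(m); w=np.array([onz(p,(x,y),38) for x,y in zip(xs,ys)],np.float32)
r=cv2.minAreaRect(w); print('orange',r, w.mean(0))
for n,uv in dict(railL=(219,217),railR=(371,206),div=(297,249)).items(): print(n,onz(p,uv,28))
c=im[195:305,210:390]; cv2.imwrite('pics/c0.png',cv2.resize(c,None,fx=4.4,fy=4.4,interpolation=cv2.INTER_CUBIC)[:,:,::-1])
```

```text
orange ((590.3180541992188, -78.71207427978516), (75.2294692993164, 109.04595184326172), 9.552327156066895) [590.1501  -79.93783]
railL [691.5772221  264.64938857]
railR [ 730.88864609 -125.16700247]
div [614.78245649  62.13627248]
```

View pics/c0.png

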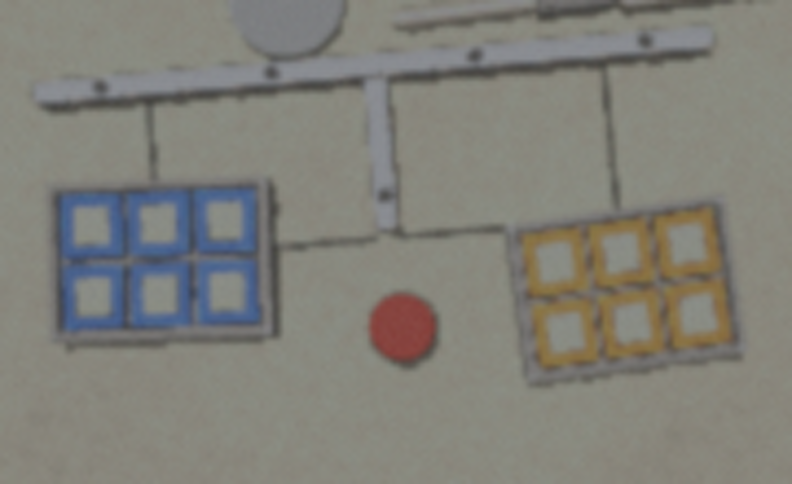

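The crop shows the rail's near face from (40,105) to (712,52), with the divider meeting it at (378,78). The orange tray's corners are at (515,228), (718,203), (740,355) and (530,382).

In world terms:
- **Fence:** origin about (711,69), yaw about 5.8°.
- **Orange tray:** (590,-79), yaw about 8.5–9°.

It has to go about +89 mm towards the rail and +64 mm towards the divider, both in the fence frame. I'll go behind the tray with the fingers open and push with both.

>>> send_rows --pt "-1 0 0 0 0 0 -0.132" --pt "-1 0 0 0 0 0 -0.132" --pt "-1 0 0 0 0 0 -0.131" --pt "-1 -0.019 -0.043 0 0 0 0" --pt "-1 -0.019 -0.043 0 0 0 0" --pt "-1 -0.019 -0.043 0 0 0 0" --pt "-1 -0.019 -0.043 0 0 0 0" --pt "-1 -0.019 -0.043 0 0 0 0" --pt "-1 -0.019 -0.043 0 0 0 0" --pt "-1 -0.019 -0.043 0 0 0 0"

```text
time_s: 2.2
eef_pos: [304.9, 229.7, 231.5]
ee_rot: [0.0, -0.074, 0.997, 0.0]
force: [0.4, 0.8, -0.0]
grip_width: 0.998
grip_force: 0.0
```

>>> send_rows --pt "-1 -0.019 -0.043 0 0 0 0" --pt "-1 -0.019 -0.043 0 0 0 0" --pt "-1 -0.019 -0.043 0 0 0 0" --pt "-1 -0.019 -0.043 0 0 0 0" --pt "-1 -0.019 -0.043 0 0 0 0" --pt "-1 -0.019 -0.043 0 0 0 0" --pt "-1 -0.019 -0.043 0 0 0 0" --pt "-1 -0.019 -0.043 0 0 0 0" --pt "-1 0 0 0 0 0 0" --pt "-1 0 0 0 0 0 0"

```text
time_s: 3.45
eef_pos: [505.1, -86.3, 231.1]
ee_rot: [-0.0, -0.074, 0.997, 0.0]
force: [-0.3, 0.5, -0.5]
grip_width: 1.001
grip_force: 0.0
```

```bash
cat >> h.py <<'E'
from scipy.spatial.transform import Rotation as Ro
def FW(fx,fy,o=(711,69),yaw=np.deg2rad(5.76)):
    c,s=np.cos(yaw),np.sin(yaw); return np.array([o[0]+c*fx-s*fy,o[1]+s*fx+c*fy])
def where():
    s=ctrl.sense(); q=s['ee_rot']; R=Ro.from_quat([q[1],q[2],q[3],q[0]]).as_matrix()
    print('t',s['time_s'],'pos',np.round(s['eef_pos'],1),'psi',np.rad2deg(np.arctan2(-R[0,1],R[1,1])).round(2),'z',R[:,2].round(3),'F',np.round(s['force'],1),'w',s['grip_width'])
    return s,R
def delta(fx,fy,z):
    s,R=where(); x,y=FW(fx,fy); print('tool delta mm',np.round(R.T@(np.array([x,y,z])-s['eef_pos']),1))
E
python3 - <<'E'
from h import *
delta(-212,-135,0)
p=ctrl.capture('wrist'); save(p,'w1.png')
E
```

```text
t 3.45 pos [505.1 -86.3 231.1] psi 8.49 z [-0.001  0.    -1.   ] F [-0.3  0.5 -0.5] w 1.0013068375710066
tool delta mm [ -8.5  -1.7 231.1]
```

View pics/w1.png

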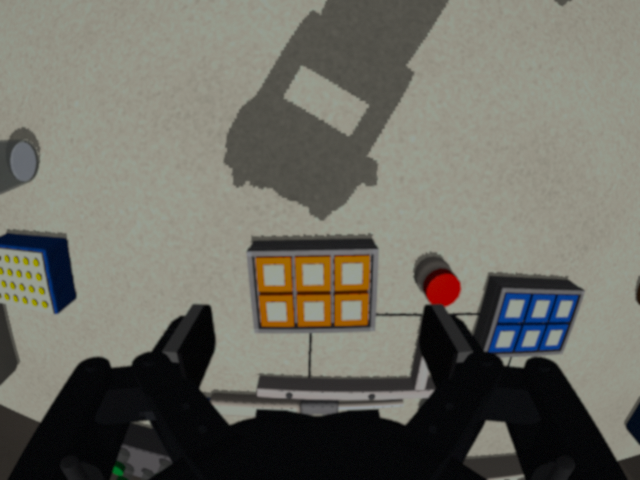

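In the wrist view the orange tray's top runs (249,250)–(377,330), lined up with the tool. The divider tip is near (376,314)–(420,316), the jar at (440,287) and the rail at row 380–395. I'll convert these points through the fisheye model for a closer measurement.

```bash
cat >> h.py <<'E'
def wz(p,uv,z):
    K,R,t=map(np.array,(p['camera_matrix'],p['R'],p['t']))
    a=np.array([(uv[0]-K[0,2])/K[0,0],(uv[1]-K[1,2])/K[1,1]]); r=np.hypot(*a)
    d=R.T@np.array([*(a/r*np.sin(r)),np.cos(r)]); c=-R.T@t
    return (c+d*(z-c[2])/d[2])[:2]
def tray(p,f):
    hsv=cv2.cvtColor(p['img'],cv2.COLOR_RGB2HSV)
    m=((hsv[...,0]>8)&(hsv[...,0]<24)&(hsv[...,1]>150)&(hsv[...,2]>90)).astype(np.uint8)
    n,l,st,_=cv2.connectedComponentsWithStats(cv2.morphologyEx(m,cv2.MORPH_CLOSE,np.ones((9,9))))
    k=1+np.argmax(st[1:,4]); ys,xs=np.nonzero((l==k)&(m>0))
    w=np.array([f(p,(x,y),38) for x,y in zip(xs,ys)],np.float32); return cv2.minAreaRect(w)
E
python3 - <<'E'
from h import *
p=ctrl.capture('wrist'); print(tray(p,wz))
for n,uv in dict(tl=(249,251),tr=(377,247),br=(376,327),bl=(258,333)).items(): print(n,wz(p,uv,38).round(1))
l=ctrl.landmark_of('right_home',p)[:1]; print(l, l and wz(p,l[0]['point'],0))
c=p['img'][300:410,200:500]; cv2.imwrite('pics/w1c.png',cv2.resize(c,None,fx=2.6,fy=2.6,interpolation=cv2.INTER_CUBIC)[:,:,::-1])
E
```

```text
((588.3336791992188, -77.64805603027344), (78.1319808959961, 111.93690490722656), 9.422876358032227)
tl [ 554.2 -144.8]
tr [532.  -23.3]
br [619.4  -5.9]
bl [ 645.1 -128.1]
[] []
```

View pics/w1c.png

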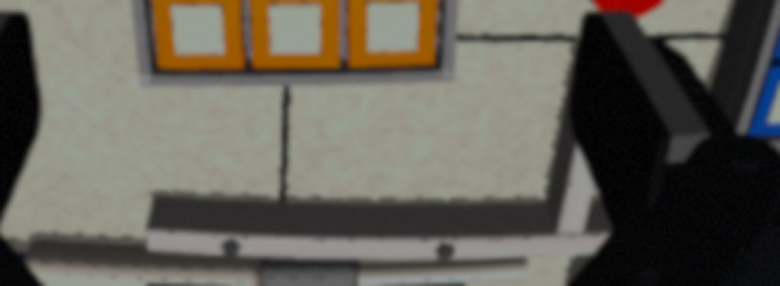

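>>> send_rows --pt "-1 0 -0.006 0.03 0 0 -0.017" --pt "-1 0 0 0.045 0 0 0" --pt "-1 0 0 0.045 0 0 0" --pt "-1 0 0 0.045 0 0 0" --pt "-1 0 0 0.035 0 0 0" --pt "-1 0 0 0.02 0 0 0" --pt "-1 0 0 0.008 0 0 0" --pt "-1 0 0 0.003 0 0 0" --pt "-1 0 0 0 0 0 0" --pt "-1 0 0 0 0 0 0"

```text
time_s: 4.85
eef_pos: [506.6, -92.8, 1.0]
ee_rot: [0.001, -0.083, 0.997, -0.0]
force: [0.5, 0.8, 0.4]
grip_width: 1.003
grip_force: 0.0
```

Run:
```python
from h import *
p=ctrl.capture('top'); print(tray(p,onz))
w=ctrl.capture('wrist'); save(w,'w2.png')
delta(-146,-135,0)
```

```text
Traceback (most recent call last):
  File "h.py", line 30, in tray
    k=1+np.argmax(st[1:,4]); ys,xs=np.nonzero((l==k)&(m>0))
        ~~~~~~~~~^^^^^^^^^^
ValueError: attempt to get argmax of an empty sequence
```

>>> send_rows --pt "-1 -0.012 0 0 0 0 0" --pt "-1 -0.012 0 0 0 0 0" --pt "-1 -0.008 0 0 0 0 0.01" --pt "-1 -0.008 0 0 0 0 0.01" --pt "-1 -0.008 0 0 0 0 0.01" --pt "-1 -0.008 0 0 0 0 0.01" --pt "-1 -0.008 0 0 0 0 0.01" --pt "-1 -0.008 0 0 0 0 0.015" --pt "-1 -0.008 0 0 0 0 0" --pt "-1 -0.008 0 0 0 0 0"

```text
time_s: 6.15
eef_pos: [593.9, -80.4, 0.3]
ee_rot: [0.0, -0.05, 0.999, 0.0]
force: [-1.1, 0.4, -0.1]
grip_width: 1.002
grip_force: 0.5
```

Run:
```python
from h import *
delta(-103,-135,1)
p=ctrl.capture('side'); t=ctrl.capture('top')
a=cv2.resize(p['img'][180:360,240:440],None,fx=3,fy=3); b=cv2.resize(t['img'][190:300,210:310+80],None,fx=2.2,fy=2.2)
cv2.imwrite('pics/s3.png',a[:,:,::-1])
c=ctrl.capture('wrist'); save(c,'w3.png')
```

```text
t 6.15 pos [ 5.939e+02 -8.040e+01  3.000e-01] psi 5.74 z [ 0.  0. -1.] F [-1.1  0.4 -0.1] w 1.0022929600021315
tool delta mm [-28.5   1.9  -0.7]
```

View pics/w3.png

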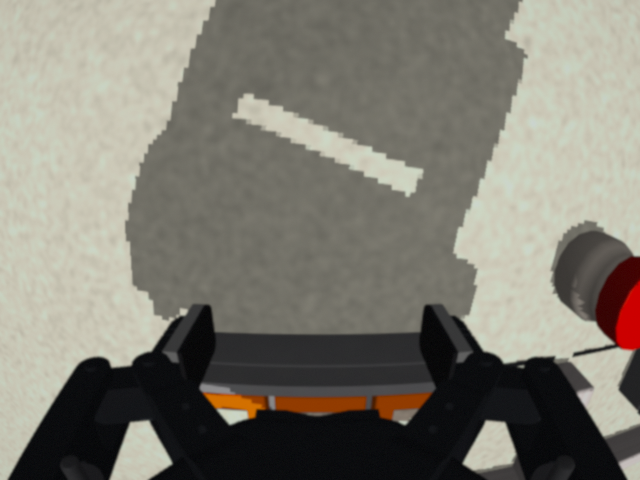

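The wrist view shows the tray's back face square across both fingers (about 215–425, row 340) and the jar clear at (620,300). I'll keep pushing, more slowly near the rail.

>>> send_rows --pt "-1 -0.006 0 0 0 0 0" --pt "-1 -0.006 0 0 0 0 0" --pt "-1 -0.005 0 0 0 0 0" --pt "-1 -0.003 0 0 0 0 0" --pt "-1 -0.001 0 0 0 0 0" --pt "-1 -0.001 0 0 0 0 0" --pt "-1 -0.001 0 0 0 0 0" --pt "-1 -0.001 0 0 0 0 0" --pt "-1 -0.001 0 0 0 0 0" --pt "-1 0 0 0 0 0 0"

```text
time_s: 7.55
eef_pos: [618.4, -77.9, 0.3]
ee_rot: [0.0, -0.05, 0.999, -0.0]
force: [-0.3, -0.1, 0.4]
grip_width: 1.0
grip_force: 0.3
```

>>> send_rows --pt "-1 -0.0005 0 0 0 0 0" --pt "-1 -0.0005 0 0 0 0 0" --pt "-1 -0.0005 0 0 0 0 0" --pt "-1 -0.0005 0 0 0 0 0" --pt "-1 0 0 0 0 0 0" --pt "-1 0 0 0 0 0 0" --pt "-1 0 0 0 0 0 0" --pt "-1 0 0 0 0 0 0" --pt "-1 0 0 0 0 0 0" --pt "-1 0 0 0 0 0 0"

```text
time_s: 8.8
eef_pos: [620.3, -77.7, 0.3]
ee_rot: [0.0, -0.05, 0.999, -0.0]
force: [-0.0, 0.0, 1.0]
grip_width: 1.002
grip_force: 0.2
```

>>> send_rows --pt "-1 -0.001 0 0 0 0 0" --pt "-1 -0.001 0 0 0 0 0" --pt "-1 -0.001 0 0 0 0 0" --pt "-1 0 0 0 0 0 0" --pt "-1 0 0 0 0 0 0" --pt "-1 0 0 0 0 0 0" --pt "-1 0 0 0 0 0 0" --pt "-1 0 0 0 0 0 0" --pt "-1 0 0 0 0 0 0" --pt "-1 0 0 0 0 0 0"

```text
time_s: 10.05
eef_pos: [622.3, -77.6, 0.3]
ee_rot: [-0.001, -0.05, 0.999, 0.0]
force: [-7.6, -1.8, 5.6]
grip_width: 1.004
grip_force: 4.3
```

Run:
```python
from h import *
where()
p=ctrl.capture('side'); t=ctrl.capture('top')
a=cv2.resize(p['img'][190:310,250:410],None,fx=4,fy=4,interpolation=cv2.INTER_CUBIC)
cv2.imwrite('pics/s4.png',a[:,:,::-1])
```

```text
t 10.05 pos [ 6.223e+02 -7.760e+01  3.000e-01] psi 5.77 z [-0.003  0.    -1.   ] F [-7.6 -1.8  5.6] w 1.0042669734704417
```

View pics/s4.png

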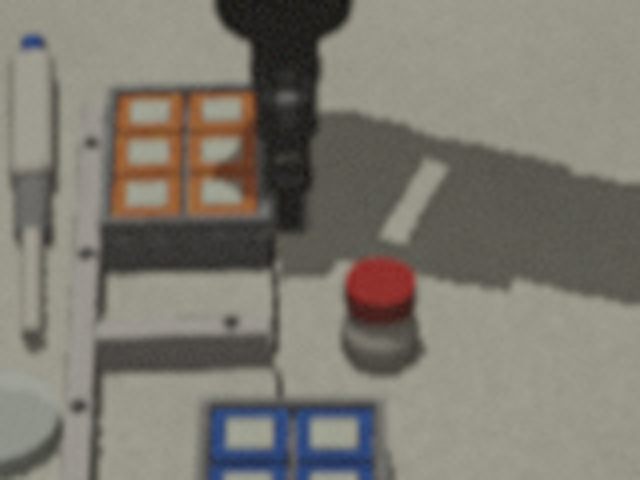

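Side view: the tray stands at the rail (left edge about x 105, rail at 95), parallel to it. The divider's end face is free at (270,330), and the jar and blue tray haven't moved. I'll back off, rise and move round to the right-hand end.

>>> send_rows --pt "-1 0.008 0 0 0 0 0" --pt "-1 0.015 0 0 0 0 0" --pt "-1 0.015 0 0 0 0 0" --pt "-1 0 0 -0.05 0 0 0" --pt "-1 0 0 -0.05 0 0 0" --pt "-1 0 0 -0.04 0 0 0" --pt "-0.2 0 0 0 0 0 0" --pt "-0.2 0 0 0 0 0 0" --pt "-0.2 0 0 0 0 0 0" --pt "-0.2 0 0 0 0 0 0"

```text
time_s: 11.4
eef_pos: [585.1, -81.1, 139.3]
ee_rot: [-0.001, -0.05, 0.999, 0.0]
force: [-0.5, -0.4, -0.2]
grip_width: 0.6
grip_force: 0.0
```

Run:
```python
from h import *
s,R=where(); print(s['joints']); delta(-50,-240,5)
p=ctrl.capture('top')
im=p['img']; hsv=cv2.cvtColor(im,cv2.COLOR_RGB2HSV)
m=((hsv[...,0]>8)&(hsv[...,0]<24)&(hsv[...,1]>110)).astype(np.uint8); m[:,:300]=0;m[:,395:]=0;m[:205]=0;m[280:]=0
ys,xs=np.nonzero(m); print(cv2.minAreaRect(np.array([onz(p,(x,y),38) for x,y in zip(xs,ys)],np.float32)))
```

```text
t 11.4 pos [585.1 -81.1 139.3] psi 5.74 z [-0.001  0.001 -1.   ] F [-0.5 -0.4 -0.2] w 0.600255362389897
[-3.35990615e-01  5.37896109e-01  1.41272609e+00  6.20697238e-05
  1.19254290e+00 -2.00695388e+00]
t 11.4 pos [585.1 -81.1 139.3] psi 5.74 z [-0.001  0.001 -1.   ] F [-0.5 -0.4 -0.2] w 0.600255362389897
tool delta mm [ -90.5 -103.3  134.1]
((679.698974609375, -71.27506256103516), (75.03419494628906, 110.74073791503906), 6.589770793914795)
```

>>> send_rows --pt "-0.2 -0.03 -0.034 0 0 0 0" --pt "-0.2 -0.03 -0.034 0 0 0 0" --pt "-0.2 -0.03 -0.035 0 0 0 0" --pt "-0.2 0 0 0 0 0 0.175" --pt "-0.2 0 0 0 0 0 0.175" --pt "-0.2 0 0 0 0 0 0.175" --pt "-0.2 0 0 0 0 0 0.175" --pt "-0.2 0 0 0 0 0 0.175" --pt "-0.2 0 0 0 0 0 0.175" --pt "-0.2 0 0 0 0 0 0.175"

```text
time_s: 12.7
eef_pos: [685.2, -174.6, 139.7]
ee_rot: [-0.0, 0.536, 0.844, -0.0]
force: [-0.3, -0.7, -0.4]
grip_width: 0.6
grip_force: 0.0
```

>>> send_rows --pt "-0.2 0 0 0 0 0 0.173" --pt "-0.2 0 0 0 0 0 0.173" --pt "-0.2 0 0 0.02 0 0 0" --pt "-0.2 0 0 0.03 0 0 0" --pt "-0.2 0 0 0.03 0 0 0" --pt "-0.2 0 0 0 0 0 0" --pt "-0.2 0 0 0 0 0 0" --pt "-0.2 0 0 0 0 0 0" --pt "-0.2 0 0 0 0 0 0" --pt "-0.2 0 0 0 0 0 0"

```text
time_s: 13.95
eef_pos: [685.4, -174.8, 60.7]
ee_rot: [0.0, 0.671, 0.742, 0.0]
force: [-0.3, -0.9, -0.6]
grip_width: 0.6
grip_force: 0.0
```

Run:
```python
from h import *
delta(-50,-240,5)
p=ctrl.capture('wrist'); save(p,'w5.png')
```

```text
t 13.95 pos [ 685.4 -174.8   60.7] psi -84.27 z [ 0.001 -0.    -1.   ] F [-0.3 -0.9 -0.6] w 0.6002924505801348
tool delta mm [-0.  -0.1 55.7]
```

View pics/w5.png

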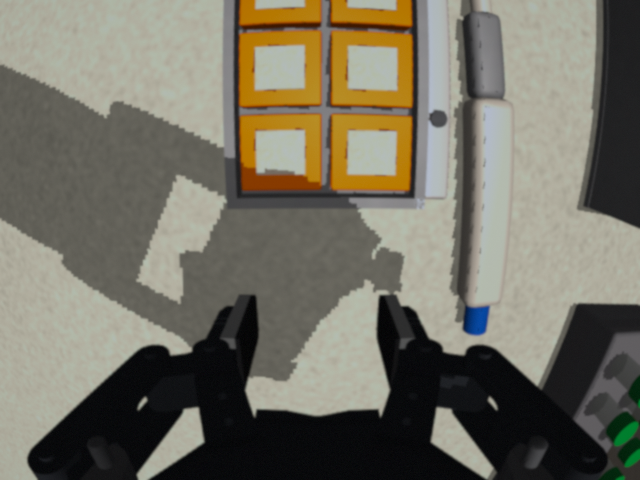

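The wrist view shows the tray flush along the rail, with its end face at row 205 and columns 228–422. The fingers at 240 and 395 are centred on it and clear of both the rail and the pipette. I'll go down and push towards the divider.

>>> send_rows --pt "-0.2 0 0 0.025 0 0 0" --pt "-0.2 0 0 0.02 0 0 0" --pt "-0.2 0 0 0.01 0 0 0" --pt "-0.2 0.006 0 0 0 0 0" --pt "-0.2 0.01 0 0 0 0 0" --pt "-0.2 0.008 0 0 0 0 0" --pt "-0.2 0.006 0 0 0 0 0" --pt "-0.2 0.006 0 0 0 0 0" --pt "-0.2 0.006 0 0 0 0 0" --pt "-0.2 0.006 0 0 0 0 0"

```text
time_s: 15.25
eef_pos: [680.5, -126.9, 5.5]
ee_rot: [0.0, 0.671, 0.741, 0.0]
force: [-0.1, -2.8, 2.1]
grip_width: 0.6
grip_force: 1.5
```

Run:
```python
from h import *
delta(-50,-146,5)
```

```text
t 15.25 pos [ 680.5 -126.9    5.5] psi -84.29 z [ 0. -0. -1.] F [-0.1 -2.8  2.1] w 0.5998949626838633
tool delta mm [45.8 -0.1  0.5]
```

Contact at about 3 N. I'll carry on to near the divider, then creep.

>>> send_rows --pt "-0.2 0.006 0 0 0 0 0" --pt "-0.2 0.006 0 0 0 0 0" --pt "-0.2 0.006 0 0 0 0 0" --pt "-0.2 0.006 0 0 0 0 0" --pt "-0.2 0.006 0 0 0 0 0" --pt "-0.2 0.005 0 0 0 0 0" --pt "-0.2 0.003 0 0 0 0 0" --pt "-0.2 0.001 0 0 0 0 0" --pt "-0.2 0.001 0 0 0 0 0" --pt "-0.2 0 0 0 0 0 0"

```text
time_s: 16.5
eef_pos: [676.5, -87.1, 5.3]
ee_rot: [-0.0, 0.671, 0.742, 0.0]
force: [0.2, -2.9, 2.3]
grip_width: 0.598
grip_force: 1.3
```

>>> send_rows --pt "-0.2 0.001 0 0 0 0 0" --pt "-0.2 0.001 0 0 0 0 0" --pt "-0.2 0.001 0 0 0 0 0" --pt "-0.2 0 0 0 0 0 0" --pt "-0.2 0 0 0 0 0 0" --pt "-0.2 0 0 0 0 0 0" --pt "-0.2 0 0 0 0 0 0" --pt "-0.2 0 0 0 0 0 0" --pt "-0.2 0 0 0 0 0 0" --pt "-0.2 0 0 0 0 0 0"

```text
time_s: 17.75
eef_pos: [676.2, -84.0, 5.2]
ee_rot: [-0.0, 0.671, 0.742, 0.0]
force: [-0.5, -0.8, 0.3]
grip_width: 0.603
grip_force: 0.0
```

>>> send_rows --pt "-0.2 0.001 0 0 0 0 0" --pt "-0.2 0.001 0 0 0 0 0" --pt "-0.2 0.001 0 0 0 0 0" --pt "-0.2 0.001 0 0 0 0 0" --pt "-0.2 0 0 0 0 0 0" --pt "-0.2 0 0 0 0 0 0" --pt "-0.2 0 0 0 0 0 0" --pt "-0.2 0 0 0 0 0 0" --pt "-0.2 0 0 0 0 0 0" --pt "-0.2 0 0 0 0 0 0"

```text
time_s: 19.0
eef_pos: [675.8, -80.2, 5.3]
ee_rot: [-0.0, 0.671, 0.742, -0.0]
force: [-0.0, -0.6, 0.5]
grip_width: 0.599
grip_force: 0.0
```

>>> send_rows --pt "-0.2 0.001 0 0 0 0 0" --pt "-0.2 0.001 0 0 0 0 0" --pt "-0.2 0.001 0 0 0 0 0" --pt "-0.2 0 0 0 0 0 0" --pt "-0.2 0 0 0 0 0 0" --pt "-0.2 0 0 0 0 0 0" --pt "-0.2 0 0 0 0 0 0" --pt "-0.2 0 0 0 0 0 0" --pt "-0.2 0 0 0 0 0 0" --pt "-0.2 0 0 0 0 0 0"

```text
time_s: 20.25
eef_pos: [676.0, -79.5, 5.7]
ee_rot: [0.002, 0.671, 0.742, -0.001]
force: [1.3, -10.8, -1.0]
grip_width: 0.599
grip_force: 5.3
```

Force rose to 11 N and the tool stopped, so the tray has reached the divider. I'll press a little harder to seat it, then back off, rise and turn for the final push to the rail.

>>> send_rows --pt "-0.2 0.002 0 0 0 0 0" --pt "-0.2 0.001 0 0 0 0 0" --pt "-0.2 0 0 0 0 0 0" --pt "-0.2 0 0 0 0 0 0" --pt "-0.2 -0.004 0 0 0 0 0" --pt "-0.2 -0.01 0 0 0 0 0" --pt "-0.2 -0.015 0 0 0 0 0" --pt "-0.2 0 0 -0.05 0 0 0" --pt "-0.2 0 0 -0.05 0 0 0" --pt "-0.2 0 0 -0.04 0 0 0"

```text
time_s: 21.5
eef_pos: [678.3, -103.8, 147.6]
ee_rot: [0.001, 0.671, 0.741, 0.0]
force: [-0.7, 0.0, -0.2]
grip_width: 0.599
grip_force: 0.0
```

Run:
```python
from h import *
delta(-135,-71,2)
p=ctrl.capture('wrist'); save(p,'w6.png')
c=p['img']
```

```text
t 21.5 pos [ 678.3 -103.8  147.6] psi -84.28 z [ 0.002 -0.    -1.   ] F [-0.7  0.  -0.2] w 0.5985822430135668
tool delta mm [ 97.6 -85.4 145.4]
```

View pics/w6.png

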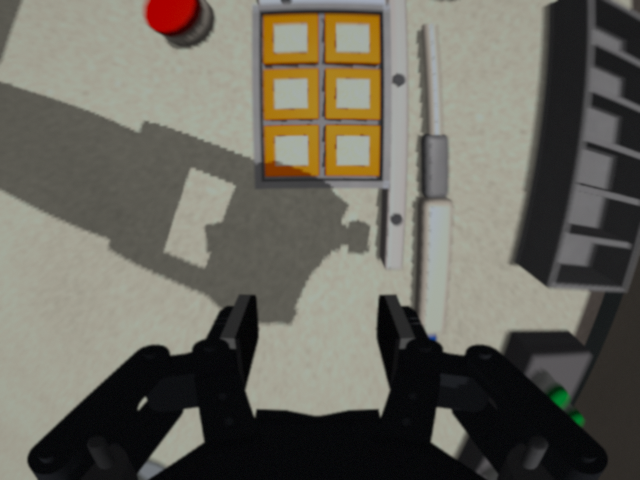

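The wrist view shows the tray flush with both the rail (column 385) and the divider (row 5), and the jar clear at (178,15). I'll do one gentle final press towards the rail. The fingers stay half open so they stay clear of the jar.

>>> send_rows --pt "-0.2 0.03 -0.022 0 0 0 0" --pt "-0.2 0.032 -0.023 0 0 0 0" --pt "-0.2 0.031 -0.023 0 0 0 0" --pt "-0.2 0 0 0 0 0 -0.175" --pt "-0.2 0 0 0 0 0 -0.175" --pt "-0.2 0 0 0 0 0 -0.175" --pt "-0.2 0 0 0 0 0 -0.175" --pt "-0.2 0 0 0 0 0 -0.175" --pt "-0.2 0 0 0 0 0 -0.175" --pt "-0.2 0 0 0 0 0 -0.175"

```text
time_s: 22.8
eef_pos: [601.2, -17.8, 145.1]
ee_rot: [-0.0, 0.12, 0.993, 0.0]
force: [-0.5, -0.2, 0.0]
grip_width: 0.603
grip_force: 0.0
```

>>> send_rows --pt "-0.2 0 0 0 0 0 -0.173" --pt "-0.2 0 0 0 0 0 -0.173" --pt "-0.2 0 0 0.02 0 0 0" --pt "-0.2 0 0 0.03 0 0 0" --pt "-0.2 0 0 0.02 0 0 0" --pt "-0.2 0 0 0 0 0 0" --pt "-0.2 0 0 0 0 0 0" --pt "-0.2 0 0 0 0 0 0" --pt "-0.2 0 0 0 0 0 0" --pt "-0.2 0 0 0 0 0 0"

```text
time_s: 24.05
eef_pos: [601.3, -17.3, 75.6]
ee_rot: [0.0, -0.05, 0.999, -0.0]
force: [-0.7, -0.6, 0.1]
grip_width: 0.601
grip_force: 0.0
```

Run:
```python
from h import *
delta(-118,-75,5)
p=ctrl.capture('wrist'); save(p,'w7.png')
```

```text
t 24.05 pos [601.3 -17.3  75.6] psi 5.75 z [ 0. -0. -1.] F [-0.7 -0.6  0.1] w 0.6010616414427247
tool delta mm [ 0.2 -0.1 70.6]
```

View pics/w7.png

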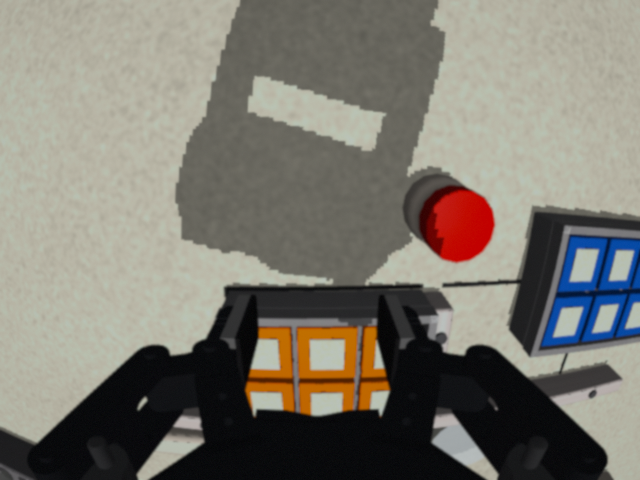

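The tray's near edge (row 287) lies along the parking outline (row 284), parallel to it, and the jar is clear at (455,222). Going down for the confirming press.

>>> send_rows --pt "-0.2 0 0 0.03 0 0 0" --pt "-0.2 0 0 0.025 0 0 0" --pt "-0.2 0 0 0.015 0 0 0" --pt "-0.2 -0.005 0 0 0 0 0" --pt "-0.2 -0.005 0 0 0 0 0" --pt "-0.2 -0.003 0 0 0 0 0" --pt "-0.2 -0.001 0 0 0 0 0" --pt "-0.2 -0.001 0 0 0 0 0" --pt "-0.2 0 0 0 0 0 0" --pt "-0.2 0 0 0 0 0 0"

```text
time_s: 25.35
eef_pos: [615.4, -15.8, 5.4]
ee_rot: [-0.001, -0.05, 0.999, 0.0]
force: [-4.5, -0.5, 4.0]
grip_width: 0.601
grip_force: 2.6
```

>>> send_rows --pt "-0.2 -0.001 0 0 0 0 0" --pt "-0.2 -0.001 0 0 0 0 0" --pt "-0.2 -0.001 0 0 0 0 0" --pt "-0.2 -0.001 0 0 0 0 0" --pt "-0.2 0 0 0 0 0 0" --pt "-0.2 0 0 0 0 0 0" --pt "-0.2 0 0 0 0 0 0" --pt "-0.2 0 0 0 0 0 0" --pt "-0.2 0 0 0 0 0 0" --pt "-0.2 0 0 0 0 0 0"

```text
time_s: 26.6
eef_pos: [615.5, -15.8, 5.4]
ee_rot: [-0.006, -0.051, 0.999, 0.0]
force: [-28.9, -6.3, 20.4]
grip_width: 0.6
grip_force: 14.9
```

29 N with no motion, and the TCP is at rail-contact distance, so the tray is firmly on the rail. Retreating.

>>> send_rows --pt "-0.2 0.004 0 0 0 0 0" --pt "-0.2 0.006 0 0 0 0 0" --pt "-0.2 0.008 0 0 0 0 0" --pt "-0.2 0 0 -0.03 0 0 0" --pt "-0.2 0 0 -0.05 0 0 0" --pt "-0.2 0 0 -0.05 0 0 0" --pt "-0.2 0.05 0 -0.02 0 0 0" --pt "-0.2 0.05 0 0 0 0 0" --pt "-0.2 0.05 0 0 0 0 0" --pt "-0.2 0 0 0 0 0 0"

```text
time_s: 27.85
eef_pos: [450.2, -32.0, 155.2]
ee_rot: [-0.001, -0.05, 0.999, 0.0]
force: [0.1, 0.6, -0.6]
grip_width: 0.6
grip_force: 0.0
```

Run:
```python
from h import *
where()
p=ctrl.capture('wrist'); r=tray(p,wz); print('wrist',r)
t=ctrl.capture('top'); hsv=cv2.cvtColor(t['img'],cv2.COLOR_RGB2HSV)
m=((hsv[...,0]>8)&(hsv[...,0]<24)&(hsv[...,1]>110)).astype(np.uint8); m[:,:296]=0;m[:,395:]=0;m[:205]=0;m[262:]=0
ys,xs=np.nonzero(m); print('top',cv2.minAreaRect(np.array([onz(t,(x,y),38) for x,y in zip(xs,ys)],np.float32)), 'expect',FW(-46,-71))
for q in('blue_tray','jar','amber_bottle','beaker'): print(q,[np.round(a['point']) for a in ctrl.landmark_of(q,t)[:1]])
```

```text
t 27.85 pos [450.2 -32.  155.2] psi 5.69 z [-0.001  0.    -1.   ] F [ 0.1  0.6 -0.6] w 0.6000046914425988Traceback (most recent call last):
  File "<stdin>", line 3, in <module>
  File "h.py", line 30, in tray
    k=1+np.argmax(st[1:,4]); ys,xs=np.nonzero((l==k)&(m>0))
        ~~~~~~~~~^^^^^^^^^^
    return _wrapfunc(a, 'argmax', axis=axis, out=out, **kwds)
    return bound(*args, **kwds)
ValueError: attempt to get argmax of an empty sequence
```

Run:
```python
from h import *
t=ctrl.capture('top'); hsv=cv2.cvtColor(t['img'],cv2.COLOR_RGB2HSV)
m=((hsv[...,0]>8)&(hsv[...,0]<24)&(hsv[...,1]>110)).astype(np.uint8); m[:,:296]=0;m[:,395:]=0;m[:205]=0;m[262:]=0
ys,xs=np.nonzero(m); r=cv2.minAreaRect(np.array([onz(t,(x,y),38) for x,y in zip(xs,ys)],np.float32)); print('top',r, 'expect',FW(-46,-71,(713,71)))
g=cv2.cvtColor(t['img'],cv2.COLOR_RGB2GRAY).astype(float)
# profiles across tray/rail and tray/divider, fence frame
for fy in(-30,-60,-90,-120): print('rail',fy,[int(cv2.getRectSubPix(t['img'][...,2],(1,1),tuple(map(float,proj(t,[*FW(fx,fy,(712,70)),30]))))[0,0]) for fx in range(-16,19,2)])
for fx in(-20,-45,-75): print('div',fx,[int(cv2.getRectSubPix(t['img'][...,2],(1,1),tuple(map(float,proj(t,[*FW(fx,fy,(712,70)),30]))))[0,0]) for fy in range(-24,11,2)])
for q in('blue_tray','jar','amber_bottle','beaker'): print(q,[np.round(a['point']) for a in ctrl.landmark_of(q,t)[:1]])
```

```text
top ((671.9468994140625, -4.560375213623047), (76.08039855957031, 108.90865325927734), 6.382664203643799) expect [674.35793497  -4.25816109]
rail -30 [116, 97, 77, 65, 67, 83, 105, 125, 136, 143, 147, 147, 146, 143, 137, 131, 129, 129]
rail -60 [91, 82, 73, 68, 70, 82, 104, 118, 122, 114, 99, 90, 99, 114, 128, 130, 129, 129]
rail -90 [74, 79, 80, 79, 79, 84, 102, 120, 133, 142, 145, 147, 146, 144, 141, 132, 129, 129]
rail -120 [89, 80, 72, 67, 68, 77, 99, 118, 133, 143, 146, 147, 147, 145, 140, 133, 129, 128]
div -20 [128, 105, 85, 78, 83, 95, 103, 110, 113, 117, 135, 143, 146, 146, 145, 138, 131, 128]
div -45 [68, 69, 72, 77, 86, 99, 111, 114, 114, 123, 139, 146, 147, 147, 146, 141, 134, 131]
div -75 [115, 97, 79, 71, 68, 76, 93, 110, 111, 117, 118, 112, 105, 111, 123, 133, 129, 126]
blue_tray [array([248., 257.])]
jar [array([300., 270.])]
amber_bottle [array([151., 272.])]
beaker [array([500., 302.])]
```

The profiles show the same even, gap-free seat along the rail and the divider. The networks place the blue tray, jar, bottle and beaker where they were.

```bash
python3 -c "
from rig import ctrl
print(ctrl.finish_job())"
```

```text
the job is handed in; nothing more can be done
None
```

The orange tray is home in the right-hand corner, long side on the rail and end on the divider, by force readings and the top camera. The job is handed in at about 28 s; the blue tray, jar, bottle and beaker have not moved, and the dish, pipette and tip box were kept clear but not measured again at the end.

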